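Line up the heat-load test slugs by height

TASK

Set the four loose test slugs out in the rack for the cold-stage test run, one standing upright on the middle of each seat, in order of height: the shortest on the seat next to the yellow end block, then each taller one, the tallest at the grey end. Do not knock any slug over, and leave the cold stage where it stands.

Things in the scene. Friction and masses are not known exactly. Their poses are not given: they have to be found in the camera images.
- slug_copper: Loose upright solid round test slug, copper (reddish metal), 32 mm diameter, 35 mm tall, about 250 g, with a small dark dot on its flat top. Origin at the centre of its underside, z up. Stands on the table at the start. Grip it across its diameter from above, near the top.
- slug_black: Loose upright solid round test slug, matt black plastic, 32 mm diameter, 50 mm tall, about 70 g, with a small dark dot on its flat top. Origin at the centre of its underside, z up. Stands on the table at the start. Grip it across its diameter from above, near the top.
- slug_blue: Loose upright solid round test slug, blue, 32 mm diameter, 65 mm tall, about 150 g, with a small dark dot on its flat top. Origin at the centre of its underside, z up. Stands on the table at the start. Grip it across its diameter from above, near the top.
- slug_green: Loose upright solid round test slug, green, 32 mm diameter, 80 mm tall, about 180 g, with a small dark dot on its flat top. Origin at the centre of its underside, z up. Stands on the table at the start. Grip it across its diameter from above, near the top.
- seat_0: Seat 0 of the rack: fixed flat disc, 50 mm diameter, white rim, dark centre. Its top, where a slug stands, is 13 mm above the table and 3 mm above its origin (centre of its underside). Seats 0 to 3 lie 75 mm apart in a straight line along +y of the seat frame (z up), on a fixed aluminium plate 70 x 360 mm, 10 mm high, turned up to 0.25 rad from world y.
- seat_1: Seat 1 of the rack: fixed flat disc, 50 mm diameter, white rim, dark centre. Its top, where a slug stands, is 13 mm above the table and 3 mm above its origin (centre of its underside). Seats 0 to 3 lie 75 mm apart in a straight line along +y of the seat frame (z up), on a fixed aluminium plate 70 x 360 mm, 10 mm high, turned up to 0.25 rad from world y.
- seat_2: Seat 2 of the rack: fixed flat disc, 50 mm diameter, white rim, dark centre. Its top, where a slug stands, is 13 mm above the table and 3 mm above its origin (centre of its underside). Seats 0 to 3 lie 75 mm apart in a straight line along +y of the seat frame (z up), on a fixed aluminium plate 70 x 360 mm, 10 mm high, turned up to 0.25 rad from world y.
- seat_3: Seat 3 of the rack: fixed flat disc, 50 mm diameter, white rim, dark centre. Its top, where a slug stands, is 13 mm above the table and 3 mm above its origin (centre of its underside). Seats 0 to 3 lie 75 mm apart in a straight line along +y of the seat frame (z up), on a fixed aluminium plate 70 x 360 mm, 10 mm high, turned up to 0.25 rad from world y.
- stop_yellow: Bright yellow end block fixed on the rack, 60 mm across the rack, 18 mm along it, its top 32 mm above the table; origin at the centre of its underside. It is 56.5 mm beyond the centre of the end seat, at one end of the row or the other (beside seat_0 or beside seat_3). A like block in grey is at the other end.
- cold_stage: Loose flat metal cold stage, 90 x 70 x 28 mm, 600 g, amber window and four screws on top, standing among the slugs. Origin at the centre of its underside, x along its 90 mm side. Not to be moved. A small T-shaped hose coupling (steel and brass, 56 x 36 mm, 18 mm high) also lies among the slugs, 90 mm or more from their centres; it has no part in the job.

How it is judged:
At the end, for the whole second after the job is handed in: Counting from the yellow end block, the copper (35 mm), black (50 mm), blue (65 mm) and green (80 mm) slugs stand on the first, second, third and fourth seat: each within 12 mm of its seat's centre, resting on the seat's top (4 mm up or down), upright within 0.1 rad and at rest (((y of stop_yellow in the frame of seat_0 below 0 m and horizontal distance between slug_copper and seat_0 below 0.012 m and z of slug_copper in the frame of seat_0 between -0.001 and 0.007 m and horizontal distance between slug_black and seat_1 below 0.012 m and z of slug_black in the frame of seat_1 between -0.001 and 0.007 m and horizontal distance between slug_blue and seat_2 below 0.012 m and z of slug_blue in the frame of seat_2 between -0.001 and 0.007 m and horizontal distance between slug_green and seat_3 below 0.012 m and z of slug_green in the frame of seat_3 between -0.001 and 0.007 m) or (y of stop_yellow in the frame of seat_0 above 0 m and horizontal distance between slug_copper and seat_3 below 0.012 m and z of slug_copper in the frame of seat_3 between -0.001 and 0.007 m and horizontal distance between slug_black and seat_2 below 0.012 m and z of slug_black in the frame of seat_2 between -0.001 and 0.007 m and horizontal distance between slug_blue and seat_1 below 0.012 m and z of slug_blue in the frame of seat_1 between -0.001 and 0.007 m and horizontal distance between slug_green and seat_0 below 0.012 m and z of slug_green in the frame of seat_0 between -0.001 and 0.007 m)) and angle between each of slug_copper, slug_black, slug_blue, slug_green's own z axis and vertical below 0.1 rad and linear speed of each of slug_copper, slug_black, slug_blue, slug_green below 0.02 m/s and angular speed of each of slug_copper, slug_black, slug_blue, slug_green below 0.2 rad/s); the robot touches nothing.
It fails at once if a slug is knocked over (tilts more than 0.7 rad) (angle between any of slug_copper, slug_black, slug_blue, slug_green's own z axis and vertical above 0.7 rad).
It fails at once if the cold stage is moved more than 15 mm (distance of cold_stage from where it was at the start of the episode above 0.015 m).
It also fails if it takes over 109 s, if anything falls off the work surface, if the arm or the gripper's body presses on something with over 40 N, if the wrist force passes 120 N, or if a joint passes its speed limit or range.

ROBOT

A 7-joint arm with a two-finger parallel gripper is mounted at the origin on the work surface. World frame = base frame: x ahead of the robot, y to its left, z up, the work surface at z = 0. Lengths are in m, angles in rad, forces in N, time in s.
With the tool pointing down it reaches from about 0.4 to 0.875 m from the base axis. Payload 6.5 kg.
Tool frame: the origin (TCP) lies between the finger pads; the fingertips stand 25 mm ahead of it and the grasp point (between the pads) lies 6 mm ahead of it; z points along the fingers, y is the line along which they close (so a half turn about z gives the same grasp; the last joint's range is limited). The gripper opens to 85 mm and grips with 20 to 120 N. Pads are 22 mm wide; open, the fingers measure 114 mm over their backs; the gripper's body (76 mm by 85 mm) begins 54 mm behind the grasp point. The pads swing forward as they close: fully open they stand 13 mm farther back than shut.
Start: joints at [-1.397, 0.536, -0.004, 1.538, 0.003, 1.067, -0.071], TCP at [0.154, 0.631, 0.256] pointing down, gripper open.
Joint ranges: [-2.7, 2.7], [-0.37, 2.16], [-1.27, 1.26], [0.24, 2.4], [-1.31, 4.45], [0.19, 1.91], [-2.76, 2.76]. Speed limits (rad/s): [2.39, 2.39, 3.14, 3.14, 3.14, 3.14, 3.14].

INTERFACE

Orientations are given as a unit quaternion [x, y, z, w].
In Python, from plant import env gives the robot as it stands.
- The arm moves only by the tool arm_command, never from a script. Its argument "commands" is one flat list of numbers, 7 for each row, row after row: the shift along the tool's x, y, z in mm, then the turn, a rotation vector about the tool's x, y, z in degrees, then the finger opening in mm, from 0 to 85.4. In form: [dx, dy, dz, wx, wy, wz, grip, dx, dy, dz, wx, wy, wz, grip, ...]. A call has 1 to 8 rows; each row is the pose to reach, as a shift and turn from the pose commanded when the call began, along the tool's axes at that moment; what a row does not reach only later rows make up. A row lasts 1/8 s, in which the tool goes at most 62.5 mm and 10.7 degrees, less where a joint would pass 70% of its speed; a pose out of reach is approached as far as the arm can. A call with a gripper value outside its range is refused whole. The fingers move at their own pace and stop on an object; "squeeze" is the grip in N (left out, the last holds). Time passes only in rows, so rows that repeat a pose let the fingers close. It gives the time, the measured TCP pose, the force, the opening and the grip force at its end, in the units of the state.
- env.state(): the state, without advancing time (a new reading comes with each control period).
- env.capture(name): name is "scene" or "top" or "wrist"; returns a dict with "pixels" (480x640x3 uint8, red, green, blue), "fov_y" (degrees; the focal length in pixels is half the picture's height over the tangent of half this angle, whatever the lens; pixels are square), "cx", "cy" (the principal point, pixels), "rvec" (rotation vector, rad) and "tvec" (3), from world to camera coordinates, as OpenCV has them. Camera axes: x right, y down, z forward; pixel columns grow to the right and rows downward; lengths in m; the calibration is good to about 2 mm. A picture is of the moment at which its call begins. There is no depth.
- env.sign_off(): hands the job in; it is judged then, once.
Trained networks look in a picture, given as the dict that the camera call returned (one of the last four; its "shot" number tells which), for a name from the list of things; names that differ only in an ending like _2 or _b are one class to them, and where a whole thing is asked for, a point or a joint stands for the part that bears it (a point fixed in the world has none). Each returns a list of dicts, best first, with "confidence" (0 to 1); they miss things now and then, are a little off and sometimes report something else, mostly with a low value. They report only what shows in the picture. A call takes as long as a camera call.
- env.spot_in(label, picture): "rect" ([centre column, centre row, width, height] in pixels, round what is visible of it).
- env.spot_point(label, picture): "location" ([column, row] in pixels: a listed point, or the origin of a listed thing).
The state is a dict: "time_s": time; "qpos": joint angles; "joint_velocities": joint speeds; "joint_efforts": joint torques, N m; "tcp_pos": TCP position; "tool_rot": TCP orientation; "ft_force": force on the tool from outside, world axes, zero at the start; "wrist_torque": the same for the moment, N m; "opening": opening from 0.0 (shut) to 1.0 (fully open); "gripper_force": force on a finger pad.
Only numpy, scipy, OpenCV 4.12 (cv2) and the standard library are available. Lean on these libraries where they do the work, as an engineer would, in place of code of your own. Each camera call takes 0.05 s, during which the arm holds its last target. There are 200 camera calls.

## Working session

There is one attempt and no reset: what is moved stays moved. The work goes in short steps, Python scripts to look and compute and a tool call to move; the robot and the scene stay as the last step left them, time stands still between calls to the robot, and variables do not carry over. Pictures are saved under pics/ and viewed, at most 14 in all, crops included, and the job is handed in when it is done.

Besides the shell and the picture viewer there is one more tool, called after "Request:" as name(argument=value, ...) on one line, values as JSON. arm_command: Moves the arm, as the interface text tells. Its arguments: {"type":"object","properties":{"commands":{"type":"array","items":{"type":"number"}},"squeeze":{"type":"number"}},"required":["commands"]}

```bash
mkdir -p pics; ls; cat > h.py <<'E'
import numpy as np, cv2
from scipy.spatial.transform import Rotation as R
from plant import env
def cam(p):
    f=240/np.tan(np.radians(p['fov_y'])/2); K=np.array([[f,0,p['cx']],[0,f,p['cy']],[0,0,1]])
    return K,R.from_rotvec(np.ravel(p['rvec'])).as_matrix(),np.ravel(p['tvec'])
def ray(p,uv):
    K,Rm,t=cam(p); d=Rm.T@np.linalg.solve(K,[uv[0],uv[1],1]); return -Rm.T@t,d/np.linalg.norm(d)
def onz(p,uv,z):
    c,d=ray(p,uv); return c+d*(z-c[2])/d[2]
def proj(p,X):
    K,Rm,t=cam(p); x=K@(Rm@np.array(X)+t); return x[:2]/x[2]
def tri(obs):
    A=np.zeros((3,3));b=np.zeros(3)
    for p,uv in obs:
        c,d=ray(p,uv);M=np.eye(3)-np.outer(d,d);A+=M;b+=M@c
    X=np.linalg.solve(A,b); return X,[np.round(proj(p,X)-uv,1).tolist() for p,uv in obs]
def save(p,n): cv2.imwrite('pics/'+n+'.png',p['pixels'][:,:,::-1])
NAMES=['slug_copper','slug_black','slug_blue','slug_green','seat_0','stop_yellow','cold_stage']
E
python3 - <<'E'
from h import *
for c in ['scene','top','wrist']:
    p=env.capture(c);save(p,c+'0');print(c,p['fov_y'],np.round(ray(p,(320,240)),3).tolist())
    for n in NAMES:
        print(n,[(np.round(d['rect'],0).tolist(),round(d['confidence'],2)) for d in env.spot_in(n,p)[:5]],[(np.round(d['location'],1).tolist(),round(d['confidence'],2)) for d in env.spot_point(n,p)[:5]])
s=env.state();print(s['time_s'],s['tcp_pos'],s['tool_rot'],s['opening'])
E
```

```text
pics
scene 44.44231702274551 [[0.948, -0.646, 0.764], [-0.383, 0.623, -0.682]]
slug_copper [([258.0, 253.0, 24.0, 22.0], 0.6)] []
slug_black [([214.0, 294.0, 26.0, 31.0], 0.81)] [([215.4, 302.7], 0.9)]
slug_blue [([340.0, 153.0, 10.0, 29.0], 0.8)] [([335.8, 162.9], 0.76), ([358.2, 278.1], 0.2)]
slug_green [([318.0, 179.0, 18.0, 44.0], 0.79)] [([319.4, 193.1], 0.93), ([360.6, 282.1], 0.31)]
seat_0 [([362.0, 281.0, 31.0, 22.0], 0.94), ([338.0, 312.0, 32.0, 23.0], 0.88), ([214.0, 294.0, 23.0, 30.0], 0.69), ([306.0, 337.0, 23.0, 26.0], 0.6), ([382.0, 260.0, 26.0, 19.0], 0.56)] [([382.1, 259.3], 0.95), ([309.5, 339.6], 0.9), ([335.7, 311.7], 0.89), ([359.6, 280.5], 0.58)]
stop_yellow [([399.0, 236.0, 31.0, 23.0], 0.83)] [([398.8, 241.3], 0.73)]
cold_stage [([292.0, 220.0, 58.0, 41.0], 0.7)] []
top 45.39643792797296 [[0.31, 0.014, 1.141], [0.198, -0.037, -0.98]]
slug_copper [([339.0, 280.0, 10.0, 12.0], 0.49)] [([341.2, 280.7], 0.55)]
slug_black [([403.0, 268.0, 21.0, 18.0], 0.78)] [([399.4, 268.1], 0.59)]
slug_blue [([163.0, 318.0, 23.0, 19.0], 0.6)] [([168.0, 320.3], 0.71)]
slug_green [(
[... 161 characters left out ...]
 24.0], 0.81), ([307.0, 193.0, 23.0, 19.0], 0.62)] [([303.3, 196.8], 0.93), ([377.7, 189.4], 0.89), ([267.8, 192.1], 0.86), ([341.3, 192.5], 0.58)]
stop_yellow [([280.0, 293.0, 46.0, 52.0], 0.72), ([240.0, 197.0, 10.0, 30.0], 0.54)] [([169.7, 320.6], 0.42)]
cold_stage [([280.0, 293.0, 45.0, 53.0], 0.58)] [([281.8, 291.3], 0.98)]
wrist 66.23715266007869 [[0.072, 0.653, 0.374], [0.321, -0.079, -0.944]]
slug_copper [] []
slug_black [] []
slug_blue [([114.0, 470.0, 33.0, 20.0], 0.95)] [([117.8, 450.6], 0.92)]
slug_green [] []
seat_0 [] []
stop_yellow [] []
cold_stage [] []
2.25 [0.15437265 0.63139823 0.25629288] [ 1.19591009e-01  9.92823242e-01 -4.22695499e-06  3.12869015e-05] 0.9995115577104873
```

View pics/top0.png

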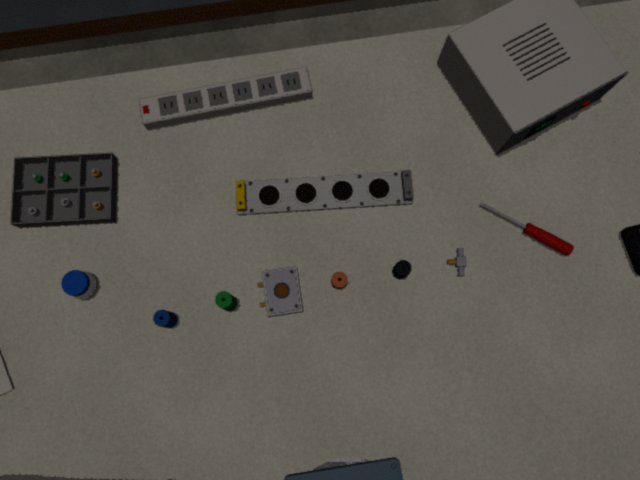

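View pics/scene0.png

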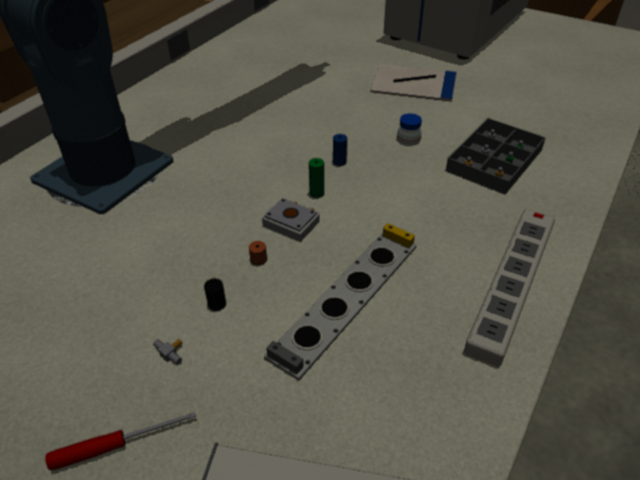

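The top view shows the rack with yellow at (240,196) and seats at (269,195), (306,193), (343,190), (379,188), with grey at (407,185). Slugs: blue (164,318), green (226,300), copper (340,280), black (402,268). The cold stage is at (281,292). The scene view agrees.

```bash
cat >> h.py <<'E'
from scipy.optimize import least_squares
def blob(p,near,col,r=35):
    h,s,v=[c.astype(int) for c in cv2.split(cv2.cvtColor(p['pixels'],cv2.COLOR_RGB2HSV))]
    m={'slug_copper':(s>110)&((h<13)|(h>170)),'slug_blue':(s>110)&(h>95)&(h<130),'slug_green':(s>110)&(h>45)&(h<90),
       'dark':v<50,'slug_black':v<50,'stop_yellow':(s>120)&(h>18)&(h<35)}[col].astype(np.uint8)
    w=np.zeros_like(m);cv2.circle(w,tuple(int(round(x)) for x in near),int(r),1,-1);m*=w
    n,l,st,c=cv2.connectedComponentsWithStats(m)
    i=1+np.argmax(st[1:,4]);q=st[i]
    return np.array([q[0]-.5,q[1]-.5,q[0]+q[2]-.5,q[1]+q[3]-.5]),c[i],q[4]
def cylbox(p,x,y,h,z0=0):
    a=np.linspace(0,2*np.pi,48)
    P=np.array([proj(p,(x+.016*np.cos(t),y+.016*np.sin(t),z)) for t in a for z in (z0,z0+h)])
    return np.r_[P.min(0),P.max(0)]
E
cat > m.py <<'E'
from h import *
T=env.capture('top');S=env.capture('scene')
near={'slug_copper':((340,280),(258,253)),'slug_black':((402,268),(214,294)),'slug_blue':((164,318),(340,151)),'slug_green':((226,300),(317,178))}
for n,(a,b) in near.items():
    bt,ct,at=blob(T,a,n);bs,cs,as_=blob(S,b,n)
    x0=onz(T,a,.03)
    f=lambda q:np.r_[cylbox(T,*q)-bt,cylbox(S,*q)-bs]
    r=least_squares(f,[x0[0],x0[1],.05])
    print(n,at,as_,np.round(r.x,4),np.round(r.fun,1).tolist())
seats=[((269,195),(382,256)),((306,193),(359,280)),((343,190),(334,307)),((379,188),(307,336))]
P=[]
for i,(a,b) in enumerate(seats):
    _,ct,at=blob(T,a,'dark',14);_,cs,as_=blob(S,b,'dark',18)
    X,e=tri([(T,ct),(S,cs)]);P.append(X);print(i,at,as_,np.round(X,4),e)
P=np.array(P);print(np.linalg.norm(np.diff(P,axis=0),axis=1))
print('stage',onz(T,(281,292),.028),'hose',onz(T,(458,262),.01))
E
python3 m.py
```

```text
slug_copper 208 346 [ 0.4499 -0.0519  0.0338] [-0.1, 0.5, 0.8, 1.9, -0.0, -0.0, 2.1, 1.5]
slug_black 271 560 [ 0.4519 -0.1763  0.0503] [-0.0, 0.3, 1.0, 1.3, 0.2, 0.1, 1.4, 0.4]
slug_blue 302 355 [0.4275 0.2898 0.0631] [-1.3, -0.2, 0.9, 1.8, -0.5, 0.5, 1.6, 2.1]
slug_green 283 495 [0.4409 0.1684 0.0793] [-1.0, -0.2, 1.1, 1.5, -0.1, 0.3, 1.1, 1.1]
0 311 289 [0.6459 0.0598 0.0148] [[0.4, 0.4], [0.5, -0.2]]
1 315 326 [ 0.6392 -0.0151  0.0151] [[0.4, 0.4], [0.6, -0.2]]
2 308 376 [ 0.6326 -0.0897  0.0149] [[0.4, 0.4], [0.7, -0.2]]
3 310 431 [ 0.6258 -0.1643  0.015 ] [[0.4, 0.3], [0.7, -0.2]]
[0.0751735  0.07491931 0.0748945 ]
stage [0.44514143 0.06284302 0.028     ] hose [ 0.45221524 -0.29345036  0.01      ]
```

Request:
arm_command(commands=[-30, -25, 5, 0, 0, 9, 60, -75, -60, 10, 0, 0, 19, 60, -125, -95, 20, 0, 0, 29, 60, -175, -135, 30, 0, 0, 39, 60, -225, -170, 40, 0, 0, 49, 60, -275, -210, 50, 0, 0, 59, 60, -320, -245, 56, 0, 0, 68, 60, -346, -267, 56, 0, 0, 76.3, 60], squeeze=40)

```text
time_s: 3.35
tcp_pos: [0.4288, 0.2866, 0.2002]
tool_rot: [0.71, 0.704, -0.0, 0.001]
ft_force: [-0.4, 0.7, -0.3]
opening: 0.701
gripper_force: 0.0
```

```bash
cat > w.py <<'E'
from h import *
import sys
def go(x,y,z):
    s=env.state();p=s['tcp_pos'];M=R.from_quat(s['tool_rot']).as_matrix()
    d=M.T@(np.array([x,y,z])-p)*1000
    a=np.degrees(np.arctan2(M[1,1],M[0,1]))
    print('tcp',np.round(p,4),'yaw of closing',round(a,2),'tool z',np.round(M[:,2],3),'shift',np.round(d,1),'open',round(s['opening'],3),'t',s['time_s'])
E
python3 - <<'E'
from w import *
go(.4275,.2898,.2)
p=env.capture('wrist');save(p,'w1');print(np.round(ray(p,(320,240)),3).tolist(),proj(p,(.4275,.2898,.065)))
print(env.spot_point('slug_blue',p),env.spot_in('slug_blue',p))
E
```

```text
tcp [0.4288 0.2866 0.2002] yaw of closing -0.53 tool z [ 0.    -0.001 -1.   ] shift [ 3.2 -1.4  0.2] open 0.701 t 3.35
[[0.429, 0.372, 0.318], [-0.003, -0.332, -0.943]] [318.95650352 230.9390422 ]
[{'location': [318.0, 207.8], 'confidence': 0.96}] [{'rect': [316.7, 223.8, 44.0, 55.7], 'confidence': 0.96}]
```

View pics/w1.png

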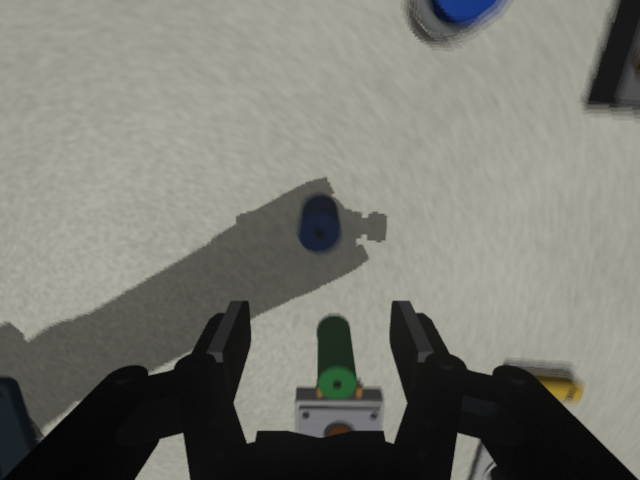

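The dot shows at (319,232) and the prediction was (319,231), so the measurements hold. I'll go down and grip.

Request:
arm_command(commands=[3, -1, 30, 0, 0, 0, 60, 3, -1, 80, 0, 0, 0, 60, 3, -1, 120, 0, 0, 0, 60, 3, -1, 142, 0, 0, 0, 60, 3, -1, 142, 0, 0, 0, 60, 3, -1, 142, 0, 0, 0, 20, 3, -1, 142, 0, 0, 0, 20, 3, -1, 142, 0, 0, 0, 20], squeeze=40)

```text
time_s: 4.5
tcp_pos: [0.4267, 0.2939, 0.0596]
tool_rot: [0.707, 0.707, 0.001, -0.0]
ft_force: [-0.9, 0.5, 8.0]
opening: 0.361
gripper_force: 39.6
```

Request:
arm_command(commands=[0, 0, -40, 0, 0, 0, 20, 0, 0, -90, 0, 0, 0, 20, -30, 16, -120, 0, 0, 0, 20, -80, 43, -120, 0, 0, 0, 20, -130, 70, -120, 0, 0, 0, 20, -180, 97, -120, 0, 0, 0, 20, -230, 124, -120, 0, 0, 0, 20, -280, 152, -120, 0, 0, 0, 20])

```text
time_s: 5.5
tcp_pos: [0.5784, 0.0113, 0.1787]
tool_rot: [0.707, 0.707, 0.0, -0.0]
ft_force: [1.5, -0.2, -1.3]
opening: 0.365
gripper_force: 40.5
```

Request:
arm_command(commands=[-50, 27, 0, 0, 0, 0, 20, -85, 46, 0, 0, 0, 0, 20, -99, 54, 0, 0, 0, 0, 20, -99, 54, 0, 0, 0, 0, 20, -99, 54, 0, 0, 0, 0, 20])

```text
time_s: 6.12
tcp_pos: [0.6313, -0.0838, 0.1781]
tool_rot: [0.706, 0.708, 0.0, -0.001]
ft_force: [0.3, 0.1, -1.1]
opening: 0.359
gripper_force: 40.4
```

```bash
python3 - <<'E'
from w import *
go(.6326,-.0856,.0726)
p=env.capture('wrist');save(p,'w2');print([proj(p,(x,y,.013)).round(1).tolist() for x,y in ((.6459,.0598),(.6392,-.0151),(.6326,-.0897),(.6258,-.1643))],proj(p,(.6326,-.0897,.1325+.055)))
print(env.spot_point('seat_0',p))
E
```

```text
tcp [ 0.6313 -0.0838  0.1781] yaw of closing 0.1 tool z [-0.001  0.002 -1.   ] shift [ -2.    1.4 105.5] open 0.359 t 6.125
[[343.3, 20.3], [332.0, 135.1], [322.7, 230.8], [314.6, 312.0]] [325.50180933 379.10636592]
[{'location': [331.4, 132.8], 'confidence': 0.84}, {'location': [320.7, 227.1], 'confidence': 0.83}, {'location': [342.4, 17.0], 'confidence': 0.73}]
```

View pics/w2.png

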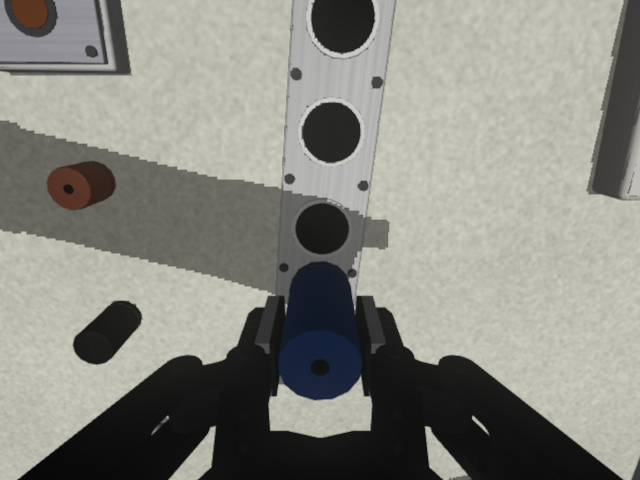

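```bash
python3 - <<'E'
from w import *
p=env.capture('wrist')
print(onz(p,(320,367),.1835))
E
```

```text
[ 0.63077328 -0.08793073  0.1835    ]
```

Request:
arm_command(commands=[-2, 1, 40, 0, 0, 0, 20, -2, 1, 75, 0, 0, 0, 20, -2, 1, 95, 0, 0, 0, 20, -2, 1, 101, 0, 0, 0, 20, -2, 1, 103, 0, 0, 0, 20, -2, 1, 103, 0, 0, 0, 20])

```text
time_s: 7.02
tcp_pos: [0.6336, -0.0884, 0.0764]
tool_rot: [0.707, 0.707, 0.001, 0.001]
ft_force: [0.6, 0.6, -1.6]
opening: 0.36
gripper_force: 40.4
```

Request:
arm_command(commands=[2, 0, 2, 0, 0, 0, 20, 2, 0, 3, 0, 0, 0, 20, 2, 0, 3, 0, 0, 0, 20])

```text
time_s: 7.4
tcp_pos: [0.6331, -0.086, 0.0727]
tool_rot: [0.707, 0.707, 0.0, 0.0]
ft_force: [0.2, 0.9, 0.9]
opening: 0.36
gripper_force: 40.6
```

Request:
arm_command(commands=[0, 0, 0, 0, 0, 0, 60, 0, 0, 0, 0, 0, 0, 60, 0, 0, 0, 0, 0, 0, 60, 0, 0, -30, 0, 0, 0, 60, 0, 0, -80, 0, 0, 0, 60, 0, 0, -120, 0, 0, 0, 60, -30, -60, -120, 0, 0, 0, 60, -60, -120, -120, 0, 0, 0, 60])

```text
time_s: 8.4
tcp_pos: [0.5201, -0.1428, 0.1929]
tool_rot: [0.707, 0.707, 0.0, 0.001]
ft_force: [-0.8, -1.0, 0.4]
opening: 0.702
gripper_force: 0.0
```

Request:
arm_command(commands=[-20, -40, 0, 0, 0, 0, 60, -30, -61, 0, 0, 0, 0, 60, -30, -61, 0, 0, 0, 0, 60, -30, -61, 0, 0, 0, 0, 60])

```text
time_s: 8.9
tcp_pos: [0.4613, -0.1715, 0.1925]
tool_rot: [0.707, 0.707, 0.0, 0.0]
ft_force: [-0.2, 0.1, -0.0]
opening: 0.699
gripper_force: 0.0
```

```bash
python3 - <<'E'
from w import *
go(.4519,-.1763,.043)
p=env.capture('wrist');save(p,'w3');print(proj(p,(.4519,-.1763,.05)),proj(p,(.6326,-.0897,.078)))
print(env.spot_in('slug_black',p),blob(p,(320,240),'slug_black',60))
E
```

```text
tcp [ 0.4613 -0.1715  0.1925] yaw of closing 0.02 tool z [ 0.001 -0.    -1.   ] shift [ -4.8  -9.6 149.5] open 0.699 t 8.9
[308.18704323 238.23261579] [606.10088931 117.23796631]
[{'rect': [308.1, 231.1, 41.7, 50.1], 'confidence': 0.75}] (array([286.5, 201.5, 327.5, 255.5]), array([307.83147942, 229.05784205]), np.int32(1798))
```

View pics/w3.png

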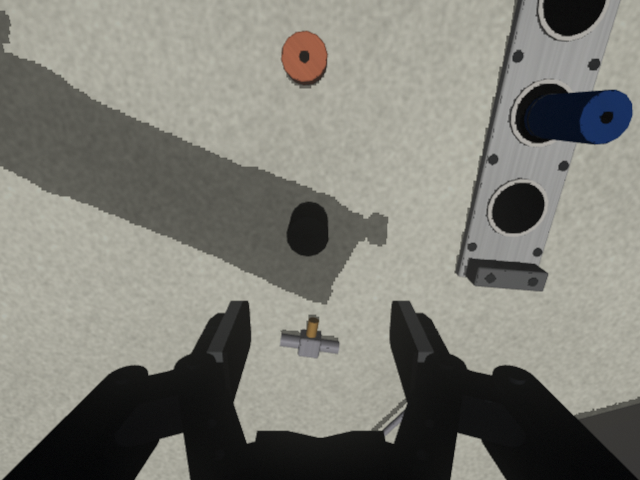

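Blue stands on its seat with its dot at (606,117), exactly as predicted. Black is at (308,235), also as predicted.

Request:
arm_command(commands=[-5, -10, 30, 0, 0, 0, 60, -5, -10, 80, 0, 0, 0, 60, -5, -10, 100, 0, 0, 0, 60, -5, -10, 100, 0, 0, 0, 60])

```text
time_s: 9.5
tcp_pos: [0.4496, -0.1763, 0.0909]
tool_rot: [0.707, 0.707, -0.001, -0.001]
ft_force: [-0.4, 0.6, 0.6]
opening: 0.703
gripper_force: 0.0
```

Request:
arm_command(commands=[0, 2, 30, 0, 0, 0, 60, 0, 2, 48, 0, 0, 0, 60, 0, 2, 48, 0, 0, 0, 60, 0, 2, 48, 0, 0, 0, 20, 0, 2, 48, 0, 0, 0, 20, 0, 2, 48, 0, 0, 0, 20, 0, 2, 48, 0, 0, 0, 20])

```text
time_s: 10.38
tcp_pos: [0.4527, -0.1773, 0.0453]
tool_rot: [0.707, 0.707, 0.0, 0.001]
ft_force: [-0.1, 1.0, 7.3]
opening: 0.362
gripper_force: 39.4
```

Request:
arm_command(commands=[0, 0, -40, 0, 0, 0, 20, 0, 0, -90, 0, 0, 0, 20, 20, 23, -120, 0, 0, 0, 20, 55, 63, -120, 0, 0, 0, 20, 90, 104, -120, 0, 0, 0, 20, 125, 144, -120, 0, 0, 0, 20, 150, 174, -120, 0, 0, 0, 20, 161, 186, -120, 0, 0, 0, 20])

```text
time_s: 11.38
tcp_pos: [0.6393, -0.0138, 0.1644]
tool_rot: [0.706, 0.708, 0.0, 0.0]
ft_force: [-0.5, -0.5, -1.4]
opening: 0.359
gripper_force: 39.9
```

Request:
arm_command(commands=[0, 0, 0, 0, 0, 0, 20, 0, 0, 0, 0, 0, 0, 20, 0, 0, 0, 0, 0, 0, 20])

```text
time_s: 11.75
tcp_pos: [0.6372, -0.0178, 0.1645]
tool_rot: [0.708, 0.706, -0.0, -0.0]
ft_force: [-0.4, -0.6, -0.2]
opening: 0.365
gripper_force: 39.9
```

Request:
arm_command(commands=[1, 1, 40, 0, 0, 0, 20, 1, 1, 75, 0, 0, 0, 20, 1, 1, 95, 0, 0, 0, 20, 1, 1, 101, 0, 0, 0, 20, 1, 1, 104, 0, 0, 0, 20, 1, 1, 104, 0, 0, 0, 20])

```text
time_s: 12.5
tcp_pos: [0.6398, -0.0153, 0.0613]
tool_rot: [0.707, 0.707, 0.001, 0.001]
ft_force: [-0.7, -0.2, -0.0]
opening: 0.365
gripper_force: 39.9
```

Request:
arm_command(commands=[0, 0, 2, 0, 0, 0, 20, 0, 0, 3, 0, 0, 0, 20, 0, 0, 3, 0, 0, 0, 20])

```text
time_s: 12.88
tcp_pos: [0.6396, -0.0151, 0.0584]
tool_rot: [0.707, 0.707, 0.0, 0.0]
ft_force: [-1.4, 0.4, 6.4]
opening: 0.365
gripper_force: 40.8
```

Request:
arm_command(commands=[0, 0, 0, 0, 0, 0, 60, 0, 0, 0, 0, 0, 0, 60, 0, 0, 0, 0, 0, 0, 60, 0, 0, -30, 0, 0, 0, 60, 0, 0, -80, 0, 0, 0, 60, 0, 0, -130, 0, 0, 0, 60, -12, -60, -130, 0, 0, 0, 60, -24, -120, -130, 0, 0, 0, 60])

```text
time_s: 13.88
tcp_pos: [0.5181, -0.0395, 0.1879]
tool_rot: [0.707, 0.707, 0.001, 0.001]
ft_force: [0.4, -0.8, 0.1]
opening: 0.701
gripper_force: 0.0
```

Request:
arm_command(commands=[-8, -40, 0, 0, 0, 0, 60, -13, -66, 0, 0, 0, 0, 60, -13, -66, 0, 0, 0, 0, 60, -13, -66, 0, 0, 0, 0, 60, -13, -66, 0, 0, 0, 0, 60])

```text
time_s: 14.5
tcp_pos: [0.4542, -0.0519, 0.1874]
tool_rot: [0.707, 0.707, 0.0, 0.0]
ft_force: [0.1, -0.3, 0.4]
opening: 0.705
gripper_force: 0.0
```

```bash
python3 - <<'E'
from w import *
go(.4499,-.0519,.03)
p=env.capture('wrist');save(p,'w4');print(proj(p,(.4499,-.0519,.035)),proj(p,(.6392,-.0151,.063)))
print(env.spot_in('slug_copper',p))
E
```

```text
tcp [ 0.4542 -0.0519  0.1874] yaw of closing -0.0 tool z [ 0.001 -0.    -1.   ] shift [  0.   -4.5 157.4] open 0.705 t 14.5
[315.08379375 228.18314971] [598.61303609 188.07119224]
[{'rect': [314.6, 224.7, 37.4, 50.2], 'confidence': 0.73}]
```

View pics/w4.png

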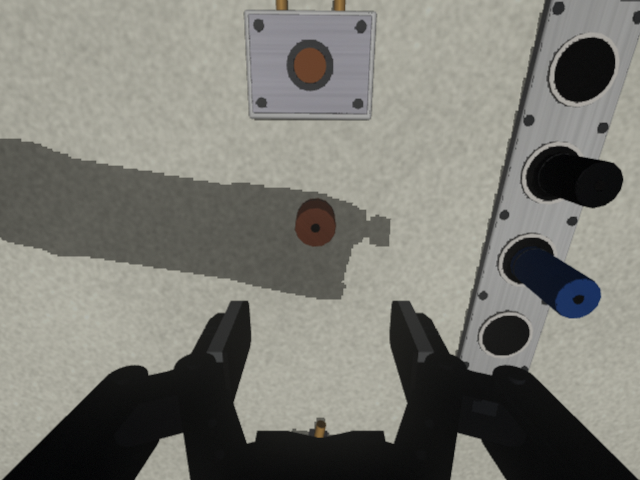

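Copper's dot at (315,228) matches the prediction. Black stands on its seat with its top at about (599,184).

Request:
arm_command(commands=[0, -4, 30, 0, 0, 0, 60, 0, -4, 80, 0, 0, 0, 60, 0, -4, 110, 0, 0, 0, 60, 0, -4, 110, 0, 0, 0, 60])

```text
time_s: 15.1
tcp_pos: [0.4478, -0.0521, 0.0757]
tool_rot: [0.707, 0.707, -0.002, -0.001]
ft_force: [0.1, -0.1, 0.0]
opening: 0.709
gripper_force: 0.0
```

Request:
arm_command(commands=[0, 2, 30, 0, 0, 0, 60, 0, 2, 44, 0, 0, 0, 60, 0, 2, 46, 0, 0, 0, 60, 0, 2, 46, 0, 0, 0, 20, 0, 2, 46, 0, 0, 0, 20, 0, 2, 46, 0, 0, 0, 20, 0, 2, 46, 0, 0, 0, 20])

```text
time_s: 15.98
tcp_pos: [0.4516, -0.0521, 0.0323]
tool_rot: [0.707, 0.707, 0.001, 0.0]
ft_force: [-0.8, 0.5, 5.7]
opening: 0.361
gripper_force: 39.2
```

Request:
arm_command(commands=[0, 0, -40, 0, 0, 0, 20, 0, 0, -90, 0, 0, 0, 20, 12, 21, -120, 0, 0, 0, 20, 38, 66, -120, 0, 0, 0, 20, 64, 111, -120, 0, 0, 0, 20, 88, 153, -120, 0, 0, 0, 20, 105, 183, -120, 0, 0, 0, 20, 112, 195, -120, 0, 0, 0, 20])

```text
time_s: 16.98
tcp_pos: [0.647, 0.0615, 0.1512]
tool_rot: [0.707, 0.708, 0.0, -0.0]
ft_force: [0.5, -0.7, -2.3]
opening: 0.36
gripper_force: 40.9
```

Request:
arm_command(commands=[0, 0, 0, 0, 0, 0, 20, 0, 0, 0, 0, 0, 0, 20, 0, 0, 40, 0, 0, 0, 20, 0, 0, 75, 0, 0, 0, 20, 0, 0, 95, 0, 0, 0, 20, 0, 0, 95, 0, 0, 0, 20, 0, 0, 95, 0, 0, 0, 20])

```text
time_s: 17.85
tcp_pos: [0.6471, 0.0595, 0.0577]
tool_rot: [0.707, 0.707, 0.001, 0.001]
ft_force: [0.2, 0.1, -2.4]
opening: 0.36
gripper_force: 40.9
```

Request:
arm_command(commands=[0, -1, 6, 0, 0, 0, 20, 0, -1, 9, 0, 0, 0, 20, 0, -1, 11, 0, 0, 0, 20, 0, -1, 12, 0, 0, 0, 20, 0, -1, 12, 0, 0, 0, 20])

```text
time_s: 18.48
tcp_pos: [0.6452, 0.0599, 0.0454]
tool_rot: [0.707, 0.707, 0.0, -0.0]
ft_force: [-3.4, -0.0, 7.3]
opening: 0.362
gripper_force: 42.0
```

Request:
arm_command(commands=[0, 0, 0, 0, 0, 0, 60, 0, 0, 0, 0, 0, 0, 60, 0, 0, 0, 0, 0, 0, 60, 0, 0, -30, 0, 0, 0, 60, 0, 0, -80, 0, 0, 0, 60, 0, 0, -130, 0, 0, 0, 60, 20, -40, -155, 0, 0, 0, 60, 45, -85, -155, 0, 0, 0, 60])

```text
time_s: 19.48
tcp_pos: [0.5612, 0.1049, 0.2016]
tool_rot: [0.708, 0.706, 0.002, 0.001]
ft_force: [-0.2, 1.5, -0.6]
opening: 0.702
gripper_force: 0.0
```

Request:
arm_command(commands=[25, -50, 0, 0, 0, 0, 60, 50, -98, 0, 0, 0, 0, 60, 63, -118, 0, 0, 0, 0, 60, 63, -118, 0, 0, 0, 0, 60, 63, -118, 0, 0, 0, 0, 60, 63, -118, 0, 0, 0, 0, 60])

```text
time_s: 20.23
tcp_pos: [0.4433, 0.1671, 0.1994]
tool_rot: [0.708, 0.706, 0.0, 0.0]
ft_force: [-0.5, 0.4, -0.9]
opening: 0.705
gripper_force: 0.0
```

```bash
python3 - <<'E'
from w import *
go(.4409,.1684,.073)
p=env.capture('wrist');save(p,'w5');print(proj(p,(.4409,.1684,.08)),proj(p,(.6459,.0598,.048)))
print(env.spot_in('slug_green',p))
E
```

```text
tcp [0.4433 0.1671 0.1994] yaw of closing -0.14 tool z [ 0.001 -0.    -1.   ] shift [  1.4  -2.5 126.4] open 0.705 t 20.225
[317.29932915 240.82777485] [555.75583076 346.51542764]
[{'rect': [317.6, 227.2, 46.8, 66.6], 'confidence': 0.61}]
```

View pics/w5.png

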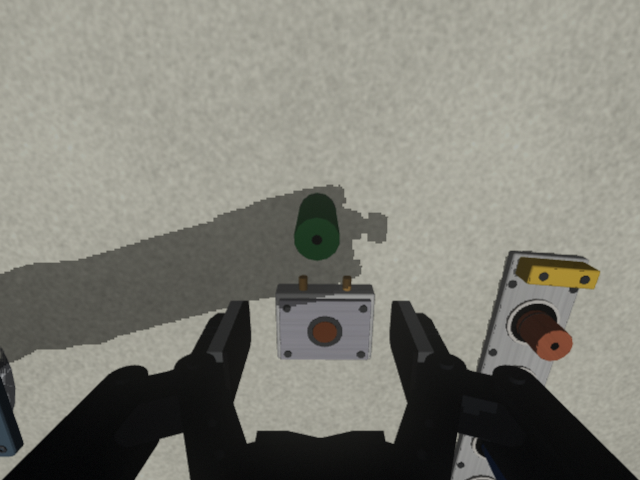

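Green's dot at (317,240) matches the prediction. Copper stands on the seat by the yellow block, with its dot at (556,346).

Request:
arm_command(commands=[1, -2, 30, 0, 0, 0, 60, 1, -2, 75, 0, 0, 0, 60, 1, -2, 110, 0, 0, 0, 60, 1, -2, 127, 0, 0, 0, 60, 1, -2, 127, 0, 0, 0, 60, 1, -2, 127, 0, 0, 0, 20, 1, -2, 127, 0, 0, 0, 20, 1, -2, 127, 0, 0, 0, 20])

```text
time_s: 21.32
tcp_pos: [0.4412, 0.1693, 0.0736]
tool_rot: [0.707, 0.707, 0.001, 0.0]
ft_force: [-0.1, -0.5, 7.2]
opening: 0.361
gripper_force: 39.4
```

Request:
arm_command(commands=[0, 0, 0, 0, 0, 0, 20, 0, 0, -40, 0, 0, 0, 20, 0, 0, -90, 0, 0, 0, 20, 0, 0, -140, 0, 0, 0, 20, -15, 10, -150, 0, 0, 0, 20, -55, 31, -150, 0, 0, 0, 20, -100, 56, -150, 0, 0, 0, 20, -145, 81, -150, 0, 0, 0, 20])

```text
time_s: 22.32
tcp_pos: [0.5212, 0.0219, 0.2217]
tool_rot: [0.707, 0.707, -0.0, -0.0]
ft_force: [0.6, 0.6, -0.9]
opening: 0.362
gripper_force: 40.3
```

Request:
arm_command(commands=[-48, 27, 0, 0, 0, 0, 20, -96, 54, 0, 0, 0, 0, 20, -140, 80, 0, 0, 0, 0, 20, -172, 97, 0, 0, 0, 0, 20, -186, 104, 0, 0, 0, 0, 20, -186, 104, 0, 0, 0, 0, 20, -186, 104, 0, 0, 0, 0, 20, -186, 104, 0, 0, 0, 0, 20])

```text
time_s: 23.32
tcp_pos: [0.6248, -0.1604, 0.2223]
tool_rot: [0.707, 0.708, 0.0, -0.0]
ft_force: [0.0, -0.5, -1.3]
opening: 0.361
gripper_force: 40.3
```

Request:
arm_command(commands=[-3, 1, 35, 0, 0, 0, 20, -3, 1, 75, 0, 0, 0, 20, -3, 1, 105, 0, 0, 0, 20, -3, 1, 122, 0, 0, 0, 20, -3, 1, 124, 0, 0, 0, 20, -3, 1, 124, 0, 0, 0, 20])

```text
time_s: 24.08
tcp_pos: [0.6268, -0.1653, 0.0995]
tool_rot: [0.707, 0.707, 0.0, 0.001]
ft_force: [0.3, -0.6, -1.4]
opening: 0.36
gripper_force: 40.3
```

Request:
arm_command(commands=[1, -1, 6, 0, 0, 0, 20, 1, -1, 9, 0, 0, 0, 20, 1, -1, 11, 0, 0, 0, 20, 1, -1, 12, 0, 0, 0, 20, 1, -1, 12, 0, 0, 0, 20])

```text
time_s: 24.7
tcp_pos: [0.625, -0.1642, 0.0867]
tool_rot: [0.707, 0.707, 0.0, -0.0]
ft_force: [-1.2, 0.5, 3.5]
opening: 0.364
gripper_force: 40.8
```

Green is in contact with its seat. I'll release it, back off and check.

Request:
arm_command(commands=[0, 0, 0, 0, 0, 0, 60, 0, 0, 0, 0, 0, 0, 60, 0, 0, 0, 0, 0, 0, 60, 0, 0, -30, 0, 0, 0, 60, 0, 0, -80, 0, 0, 0, 60, 0, 0, -130, 0, 0, 0, 60, 0, -50, -140, 0, 0, 0, 60, 0, -105, -140, 0, 0, 0, 60])

```text
time_s: 25.7
tcp_pos: [0.5199, -0.1645, 0.2275]
tool_rot: [0.707, 0.707, 0.001, 0.001]
ft_force: [-0.8, -0.7, 0.4]
opening: 0.704
gripper_force: 0.0
```

Request:
arm_command(commands=[-40, -40, 0, 0, 0, 0, 60, -80, -70, 0, 0, 0, 0, 60, -100, -80, 0, 0, 0, 0, 60, -100, -80, 0, 0, 0, 0, 60])

```text
time_s: 26.2
tcp_pos: [0.439, -0.2657, 0.2266]
tool_rot: [0.709, 0.705, -0.0, 0.0]
ft_force: [1.4, 0.2, 0.1]
opening: 0.703
gripper_force: 0.0
```

```bash
python3 - <<'E'
from h import *
T=env.capture('top');S=env.capture('scene');save(T,'t2');save(S,'s2')
G={'slug_copper':(.6459,.0598,.035),'slug_black':(.6392,-.0151,.05),'slug_blue':(.6326,-.0897,.065),'slug_green':(.6258,-.1643,.08)}
for n,(x,y,h) in G.items():
    if n=='slug_black': continue
    bt,_,_=blob(T,proj(T,(x,y,.013+h/2)),n);bs,_,_=blob(S,proj(S,(x,y,.013+h/2)),n)
    r=least_squares(lambda q:np.r_[cylbox(T,q[0],q[1],h,q[2])-bt,cylbox(S,q[0],q[1],h,q[2])-bs],[x,y,.013])
    print(n,np.round((r.x-[x,y,.013])*1000,1),'mm off')
cv2.imwrite('pics/c2.png',np.hstack([cv2.resize(a['pixels'][r0:r0+150,c0:c0+200,::-1],(400,300)) for a,r0,c0 in((T,110,230),(S,210,240))]))
print(proj(S,(.6392,-.0151,.063))-[240,210],'stage',env.spot_point('cold_stage',T)[:1])
E
```

```text
slug_copper [-2.2 -1.2  0.6] mm off
slug_blue [-0.2 -0.7 -1. ] mm off
slug_green [-1.5  0.2 -1.6] mm off
[120.42513695  50.37580054] stage [{'location': [281.8, 293.7], 'confidence': 0.68}]
```

View pics/c2.png

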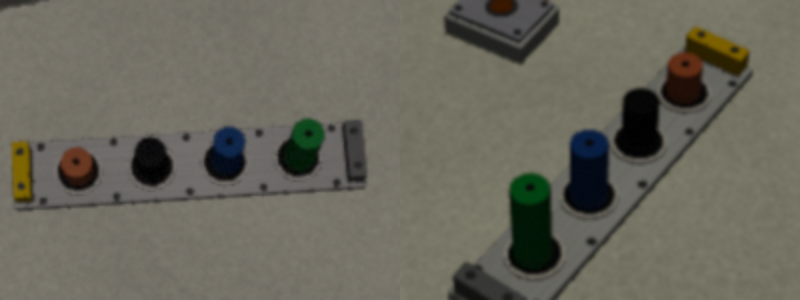

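All four slugs stand centred on their seats in order from yellow. In the right-hand crop, black's top is at (640,99), against a predicted (641,101). The arm is clear.

```bash
python3 -c "
from plant import env
print(env.sign_off())"
```

```text
the job is handed in; nothing more can be done
None
```

The job is handed in: copper, black, blue and green stand upright on their seats in that order from the yellow block, about 2.5 mm or less off centre for the three measured, with black checked by eye; the sign-off returned no verdict.

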